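# Hang a wet test panel on the drying rack

## Task

Take the yellow-gripped hanger with the freshly coated red panel out of the draining stand and carry it to the free notches of the drying rack. The panel swings freely as soon as it leaves the drip rod: bring it to rest and let it hang still above the free notches for a good two seconds, then lower the hanger gently into both notches, level and fully down, let go and leave the panel hanging still. The coat is wet: the lifted panel must touch nothing. Leave the dry panels, the paint tins and the film applicator undisturbed.

Things in the scene. Friction and masses are not known exactly. Their poses are not given: they have to be found in the camera images.
- hanger: Loose panel hanger, 130 g. Origin: centre of its level square aluminium bar, 206 mm long (along its x), 12 x 12 mm; z up. The bar's ends rest in forks or notches 88 mm either side of the origin. A yellow grip block stands on its middle; a pivot rod runs along x 14 mm below the origin, on which the panel swings. At the start it sits in the forks of the draining stand
- grip (a point): Middle of the yellow block, 30 mm above the hanger's origin: the point to grip from above. The block is 44 mm long (hanger x), 30 mm thick (hanger y: close the fingers along this) and reaches from 6 to 52 mm above the hanger's origin
- panel: Wet red steel panel, 100 x 100 x 3 mm, on two rigid wire hooks, 260 g in all (true mass 0.7 to 1.4 times). Origin on the pivot rod. It swings about its x axis (the hanger's x) as a simple pendulum of 190 mm would: period 0.87 s, nearly undamped. A positive turn about x carries the lower edge, 240 mm below the pivot, to the hanger's +y. At the start it leans at -0.27 rad
- panel_mid (a point): Centre of the wet panel, 190 mm below the pivot rod; straight below it when the panel hangs plumb
- drain: Fixed draining stand: drip tray and two blue posts at x = -88 and +88 mm, origin on the bench midway between. Forks in the posts, 18 mm wide, open at the top, floor 269 and tops 305 mm high: the hanger leaves straight up. A drip rod (10 mm thick, along x, at y = -55 mm, 38 mm high) holds the panel leaning; the panel slips off it and swings once the hanger is 10 to 15 mm up
- rack: Fixed drying rack, origin on the bench below the free notches. Two rails along its y at x = -88 and +88 mm, y = -50 to 275 mm, tops 269 mm high, carry green notches at y = 0 (free), 115 and 230 mm (taken by dry panels on grey-gripped hangers, that hang like the wet one). Come in from -y with the hanger raised 40 mm or more over its seat; the panel passes between the rails
- free_notch (a point): Where the hanger's origin lies when seated in the free notches (275 mm high), axes as the rack's; the hanger's x lies along the rack's x. Notches are 20 mm wide (y) at the floor 6 mm below this point, straight to 7 mm above it, then flared to 45 mm wide at their tops, 20 mm above it
- dry0: Cream dry panel hanging in the rack next to the free notches; origin on its pivot, swings about x
- dry1: Blue dry panel hanging in the rack beyond the cream one; origin on its pivot, swings about x
- tin_red: Paint tin, 86 mm diameter, 105 mm tall, origin under its centre; bystander
- tin_blue: Paint tin, 86 mm diameter, 105 mm tall, origin under its centre; bystander
- film_applicator: Steel film applicator block, about 34 x 132 x 36 mm, lying on the bench, origin under its centre; bystander

How it is judged:
On the way:
1. the panel hangs still (within 0.08 rad of plumb) on the raised hanger, which stays within 20 mm of straight above the free notches, for 2 s (horizontal distance between hanger and free_notch below 0.02 m and z of hanger in the frame of free_notch above 0.02 m and angle between panel's own z axis and vertical below 0.08 rad and contact force between hanger and rack below 0.2 N), for 2 s.
At the end, for the whole second after the job is handed in: The hanger is released and at rest in both free notches (within 12 mm sideways, 4 mm in height, 0.1 rad), and the panel hangs still, never more than 0.1 rad from plumb (horizontal distance between hanger and free_notch below 0.012 m and z of hanger in the frame of free_notch between -0.004 and 0.004 m and angle between the x axis of hanger and the x axis of rack, either way round below 0.1 rad and angle between each of hanger, panel's own z axis and vertical below 0.1 rad and linear speed of hanger below 0.02 m/s); the robot touches nothing.
It fails at once if the wet panel is touched by the robot, the rack or the dry panels, or touches anything once lifted out of the forks (contact force between panel and rack above 0.3 N or contact force between panel and the arm above 0.3 N or contact force between panel and the fingers above 0.3 N or (height (world z) of hanger above 0.31 m and contact force between panel and anything else above 0.3 N)).
It fails at once if the hanger is dropped or laid down (height (world z) of hanger below 0.25 m or angle between hanger's own z axis and vertical above 0.5 rad).
It fails at once if the hanger is slammed into or pressed hard against the rack (contact force between hanger and rack above 25 N).
It fails at once if a dry panel, a paint tin or the film applicator is disturbed (angle between any of dry0, dry1's own z axis and vertical above 0.15 rad or distance of any of tin_red, tin_blue, film_applicator from where it was at the start of the episode above 0.02 m).
It also fails if it takes over 54 s, if anything falls off the work surface, if the arm or the gripper's body presses on something with over 40 N, if the wrist force passes 120 N, or if a joint passes its speed limit or range.

## Robot

A 6-joint arm with a two-finger parallel gripper is mounted at the origin on the work surface. World frame = base frame: x ahead of the robot, y to its left, z up, the work surface at z = 0. Lengths are in m, angles in rad, forces in N, time in s.
With the tool pointing down it reaches from about 0.275 to 0.85 m from the base axis. Payload 19 kg.
Tool frame: the origin (TCP) lies at the very end of the fingers, on their centre line; the grasp point (between the pads) lies 19 mm behind it; z points along the fingers, y is the line along which they close (so a half turn about z gives the same grasp; the last joint's range is limited). The gripper opens to 85 mm and grips with 20 to 120 N. Pads are 22 mm wide; open, the fingers measure 114 mm over their backs; the gripper's body (76 mm by 85 mm) begins 54 mm behind the grasp point. The pads swing forward as they close: fully open they stand 13 mm farther back than shut.
Start: joints at [-0.134, 0.15, 1.437, -0, 1.554, -0.134], TCP at [0.575, -0, 0.231] pointing down, gripper open.
Joint ranges: [-2.8, 2.8], [-0.68, 2.1], [0.12, 2.68], [-1.39, 4.53], [0.16, 2.79], [-2.81, 2.81]. Speed limits (rad/s): [1.89, 1.89, 2.22, 3.01, 3.01, 3.01].

## Interface

Orientations are given as a rotation vector (axis times angle).
In Python, from workcell import r, capture, calibration, hand_in gives the robot as it stands. The module is installed in compiled form; this text tells all that it offers.
- The arm moves only by the tool step_arm, never from a script. Its argument "commands" is a list of rows, each a list of 4 numbers: the shift along the tool's x, y, z as a fraction of full scale, then the turn about the tool's z as a fraction of full scale. In form: [[tx, ty, tz, roll], ...]. A call has 1 to 5 rows; each row shifts and turns the commanded pose from where the row before left it, along the tool's axes as they then stand; what a row does not reach is not made up. Full scale, the value 1, is 0.025 m for a shift and 4 degrees for a turn. A row lasts 1/12 s, in which the tool goes at most 41.7 mm and 7.16 degrees, less where a joint would pass 70% of its speed; a pose out of reach is approached as far as the arm can. A call with a number of a shift or a turn outside -1 to 1 is refused whole. A call with a gripper value outside its range is refused whole. "grip" is the opening, from -1 (shut) to 1 (fully open), set as the call begins (left out, the last holds). The fingers move at their own pace and stop on an object; "newtons" is the grip in N (left out, the last holds). Time passes only in rows, so rows that do not move let the fingers close. It gives the time, the measured TCP pose, the force, the opening and the grip force at its end, in the units of the state.
- r.get_obs(): the state, without advancing time (a new reading comes with each control period).
- capture(name): name is "scene" or "side" or "wrist"; returns (picture, depth): 400x640x3 uint8, red, green, blue; 400x640 float32, m along the optical axis (not along the pixel's ray), 0 where there is no reading.
- calibration(name): a dict with "fx", "fy", "cx", "cy" (pixels), "R" (3x3) and "t" (3): a world point X has camera coordinates R X + t. Camera axes: x right, y down, z forward; pixel columns grow to the right and rows downward; lengths in m; the calibration is good to about 2 mm. A picture is of the moment at which its call begins: read the wrist's pose just before it. calibration takes no time and is no camera call; for the wrist camera it gives the pose at the moment of the call.
- hand_in(): hands the job in; it is judged then, once.
The state is a dict: "time": time; "joint_pos": joint angles; "dq": joint speeds; "tau": joint torques, N m; "tool_pos": TCP position; "tool_rot": TCP orientation; "contact_force": force on the tool from outside, world axes, zero at the start; "torque": the same for the moment, N m; "width": finger opening in m; "grasp_force": force on a finger pad.
Only numpy, scipy, OpenCV 4.12 (cv2) and the standard library are available. Lean on these libraries where they do the work, as an engineer would, in place of code of your own. Each camera call takes 0.05 s, during which the arm holds its last target. There are 200 camera calls.

## Working session

There is one attempt and no reset: what is moved stays moved. The work goes in short steps, Python scripts to look and compute and a tool call to move; the robot and the scene stay as the last step left them, time stands still between calls to the robot, and variables do not carry over. Pictures are saved under pics/ and viewed, at most 10 in all, crops included, and the job is handed in when it is done.

Besides the shell and the picture viewer there is one more tool, called after "Request:" as a command line: name --pt "numbers of a row" for each row, then --argument value for the rest. step_arm: Moves the arm, as the interface text tells. Shift numbers are shares of 0.025 m and turn numbers shares of 4 degrees, none past 1 either way. Its arguments: {"type":"object","properties":{"commands":{"type":"array"},"grip":{"type":"number"},"newtons":{"type":"number"}},"required":["commands"]}

```bash
mkdir -p pics; python3 - <<'E'
from workcell import r,capture,calibration
import cv2,numpy as np
o=r.get_obs();print(o['time'],o['tool_pos'],o['tool_rot'],o['width'])
for n in("scene","side"):
    p,d=capture(n);c=calibration(n);cv2.imwrite(f"pics/{n}0.png",p[:,:,::-1]);np.savez(f"{n}0.npz",p=p,d=d,**c)
    R=np.array(c["R"]);print(n,-R.T@np.array(c["t"]),R[2])
E
```

```text
0.0 [ 5.74752512e-01 -5.05843420e-06  2.30699503e-01] [-2.22078759e+00 -2.22076032e+00  1.16855654e-03] 0.0856873809146146
scene [1.54664622 0.2796775  1.03539086] [-0.7611564  -0.20184921 -0.61635852]
side [ 0.19294405 -1.00754743  0.8446317 ] [ 0.26223775  0.80891947 -0.5261945 ]
```

View pics/scene0.png

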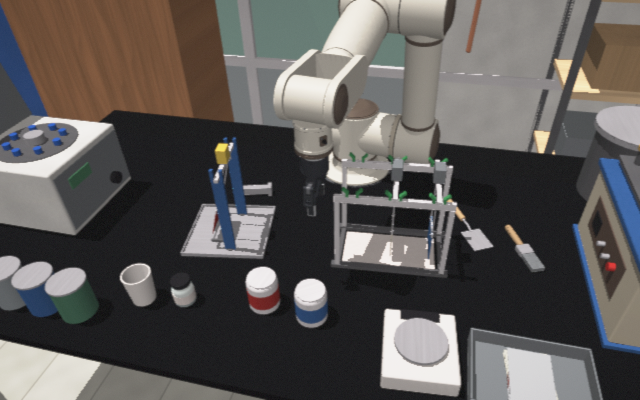

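View pics/side0.png

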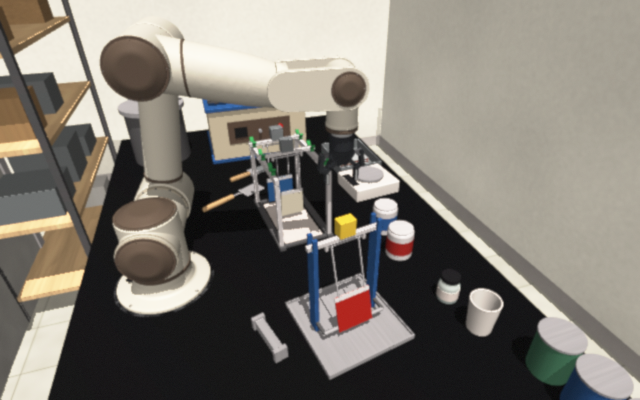

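The scene view shows the yellow grip at (222,154), the blue posts at (222,210) and (237,175), and the rack with green notches around (345,190) to (447,165). The grey grips are at (397,170) and (440,170). In the side view the yellow grip is at (345,226), the red panel at (353,310) and the rack's free end at (275,200).

```bash
cat >h.py <<'E'
import cv2,numpy as np
def pts(z,mask):
    v,u=np.nonzero(mask&(z['d']>0));d=z['d'][v,u]
    c=np.c_[(u-z['cx'])/z['fx']*d,(v-z['cy'])/z['fy']*d,d]
    return (c-z['t'])@z['R'],u,v
def hsv(z): return cv2.cvtColor(z['p'],cv2.COLOR_RGB2HSV)
def mask(z,lo,hi): return cv2.inRange(hsv(z),lo,hi)>0
C=dict(yellow=((20,120,90),(32,255,255)),green=((45,90,40),(85,255,255)),blue=((100,110,50),(125,255,255)),red=((0,150,80),(6,255,255)))
E
python3 - <<'E'
from h import *
np.set_printoptions(precision=4,suppress=True)
for n in("scene","side"):
    z=dict(np.load(n+"0.npz"))
    for c,(lo,hi) in C.items():
        k,l,s,_=cv2.connectedComponentsWithStats(mask(z,lo,hi).astype(np.uint8))
        for i in range(1,k):
            if s[i,4]<8: continue
            P,u,v=pts(z,l==i)
            if len(P)<5 or P[:,2].max()<.1 : continue
            if not(0.2<np.median(P[:,0])<0.9 and abs(np.median(P[:,1]))<.6):continue
            print(n,c,s[i],np.median(P,0),np.percentile(P,5,0),np.percentile(P,95,0))
            if c=='yellow':
                t=P[P[:,2]>P[:,2].max()-.006];b=cv2.minAreaRect((t[:,:2]*1000).astype(np.float32));print('  top',b,P[:,2].max(),len(t))
            if c=='blue' and n=='scene':
                t=P[P[:,2]>.27];print('  posttop',t.mean(0))
E
```

```text
scene yellow [214 143  15  21 254] [ 0.4877 -0.3066  0.3118] [-0.0038 -0.5953  0.0017] [ 0.494  -0.2931  0.3284]
  top ((471.0771789550781, -309.30413818359375), (45.193363189697266, 28.642419815063477), 5.409054279327393) 0.3307633085912072 76
scene green [350 153   5   8  19] [0.3808 0.0611 0.2871] [0.373  0.0542 0.2758] [0.3844 0.0656 0.295 ]
scene green [362 154   5   8  14] [0.3762 0.094  0.288 ] [0.37   0.0894 0.2734] [0.3789 0.101  0.2933]
scene green [388 156   5   6  16] [0.3679 0.1694 0.2865] [-0.0843  0.124   0.0015] [0.3714 0.175  0.2953]
scene green [403 156   4   4  11] [0.3643 0.2135 0.2908] [0.3564 0.2082 0.2869] [0.3696 0.2169 0.2966]
scene green [429 157   5   9  28] [0.3586 0.2895 0.2871] [0.3474 0.2819 0.2748] [0.3643 0.2948 0.295 ]
scene green [442 158   7   4  23] [0.3468 0.3313 0.2895] [-0.1261  0.322  -0.001 ] [0.3548 0.3565 0.2951]
scene green [341 188   8   9  33] [0.5531 0.078  0.2859] [0.4734 0.0508 0.2261] [0.5588 0.0825 0.2942]
scene green [355 188   8   9  40] [0.5488 0.1106 0.2866] [0.1581 0.0391 0.0005] [0.5555 0.1195 0.295 ]
scene green [384 190   8 
[... 1623 characters left out ...]
509 0.0698 0.2839] [0.5329 0.0121 0.2723] [0.5583 0.0786 0.3076]
side green [268 162   8  13  63] [0.3751 0.086  0.2819] [ 0.3686  0.0516 -0.0017] [0.4789 0.6706 0.2924]
side blue [280 179  13  12 131] [0.4673 0.3143 0.08  ] [0.4445 0.3097 0.0589] [0.4914 0.3196 0.102 ]
side blue [267 183   8  19 111] [0.4025 0.3092 0.0592] [0.3929 0.3036 0.0002] [0.4127 0.4404 0.1007]
side blue [366 212  32  95 948] [ 0.5559 -0.3042  0.1632] [ 0.5507 -0.3152  0.0004] [ 0.7412 -0.0149  0.296 ]
side blue [307 234  13  97 802] [ 0.3822 -0.3388  0.1751] [ 0.3775 -0.345   0.0015] [ 0.4166 -0.1714  0.2975]
side red [336 291  36  41 965] [ 0.4784 -0.3649  0.0726] [ 0.4364 -0.3784  0.0349] [ 0.523  -0.3513  0.1084]
```

```bash
python3 - <<'E'
from h import *
np.set_printoptions(precision=4,suppress=True)
for n in("scene","side"):
    z=dict(np.load(n+"0.npz"));P,u,v=pts(z,np.ones((400,640),bool))
    b=mask(z,*C['blue'])[v,u]&(P[:,2]>.294)
    for x0 in(.387,.56):
        s=P[b&(abs(P[:,0]-x0)<.025)&(abs(P[:,1]+.31)<.05)]
        for k in (s[s[:,1]<s[:,1].mean()],s[s[:,1]>s[:,1].mean()]): print(n,'tine',x0,len(k),k.mean(0))
    # bar of hanger: grey points z .272-.284
    s=P[(abs(P[:,2]-.2805)<.004)&(abs(P[:,0]-.471)<.07)&(abs(P[:,1]+.31)<.04)]
    if len(s)>10: print(n,'bar',len(s),s.mean(0),np.degrees(np.polyfit(s[:,0],s[:,1],1)[0]))
    # rail tops
    for x0 in(.37,.545):
        xc=x0-.107*(P[:,1]-.15)
        s=P[(abs(P[:,2]-.269)<.004)&(abs(P[:,0]-xc)<.03)&(P[:,1]>.0)&(P[:,1]<.4)]
        q=np.polyfit(s[:,1],s[:,0],1); e=s[:,0]-np.polyval(q,s[:,1]); q=np.polyfit(s[abs(e)<.006,1],s[abs(e)<.006,0],1)
        print(n,'rail',len(s),q[0],np.polyval(q,.086),s[:,1].min(),s[:,1].max())
    # dry grips
    s=P[(P[:,2]>.315)&(P[:,2]<.335)&(abs(P[:,0]-.45)<.05)&(P[:,1]>.12)&(P[:,1]<.38)]
    for k in(s[s[:,1]<.26],s[s[:,1]>.26]):
        if len(k)>5: print(n,'grip',len(k),k.min(0),k.max(0),cv2.minAreaRect((k[:,:2]*1000).astype(np.float32)))
E
```

```text
scene tine 0.387 18 [ 0.3887 -0.3368  0.3028]
scene tine 0.387 15 [ 0.3843 -0.3095  0.3015]
scene tine 0.56 22 [ 0.5627 -0.307   0.3018]
scene tine 0.56 13 [ 0.5585 -0.2801  0.3019]
scene bar 39 [ 0.4845 -0.306   0.2811] 8.020497365425499
scene rail 292 -0.08862497633895275 0.37560757808741463 0.0282094571093948 0.35019207487443366
scene rail 446 -0.08348318047402806 0.551394509892276 0.000831872257233099 0.36652611772940547
scene grip 136 [0.4269 0.1851 0.3155] [0.4766 0.2174 0.3316] ((452.2352294921875, 200.33364868164062), (48.7210693359375, 29.67108726501465), 6.806270122528076)
scene grip 146 [0.4204 0.299  0.3155] [0.4668 0.331  0.3314] ((443.2593688964844, 314.976806640625), (45.94371032714844, 29.789470672607422), 3.9454400539398193)
side tine 0.387 32 [ 0.3862 -0.3421  0.301 ]
side tine 0.387 18 [ 0.3816 -0.317   0.3007]
side tine 0.56 30 [ 0.5598 -0.3124  0.3006]
side tine 0.56 25 [ 0.5548 -0.2862  0.3008]
side bar 175 [ 0.4658 -0.3154  0.2804] 9.62139667492315
side rail 128 -0.07923274194312 0.37107943078114514 0.024879174673821985 0.34749506916256706
side rail 92 -0.0913955082442113 0.5467615346898416 0.0710245598703786 0.36277250487063395
side grip 85 [0.4293 0.1786 0.3151] [0.4748 0.2094 0.3279] ((452.0675964355469, 194.5509033203125), (44.72379684448242, 29.92300796508789), 3.9709911346435547)
side grip 75 [0.4194 0.294  0.3152] [0.4634 0.3317 0.3275] ((441.3275146484375, 312.83795166015625), (43.804813385009766, 37.37937927246094), 1.060903787612915)
```

```bash
python3 - <<'E'
import numpy as np
d=np.array([.4715-.5748,-.311])/20/.025
for i in range(20):
    a=-np.radians(4*i+0);y=np.array([np.cos(a),np.sin(a)]);x=np.array([-y[1],y[0]])
    print([round(d@x,2),round(d@y,2),-.85 if i<8 else 0,1],end=', ' if i%5<4 else '\n')
E
```

```text
[np.float64(-0.62), np.float64(-0.21), -0.85, 1], [np.float64(-0.63), np.float64(-0.16), -0.85, 1], [np.float64(-0.64), np.float64(-0.12), -0.85, 1], [np.float64(-0.65), np.float64(-0.07), -0.85, 1], [np.float64(-0.65), np.float64(-0.03), -0.85, 1]
[np.float64(-0.66), np.float64(0.02), -0.85, 1], [np.float64(-0.65), np.float64(0.06), -0.85, 1], [np.float64(-0.65), np.float64(0.11), -0.85, 1], [np.float64(-0.64), np.float64(0.15), 0, 1], [np.float64(-0.62), np.float64(0.2), 0, 1]
[np.float64(-0.61), np.float64(0.24), 0, 1], [np.float64(-0.59), np.float64(0.28), 0, 1], [np.float64(-0.57), np.float64(0.32), 0, 1], [np.float64(-0.55), np.float64(0.36), 0, 1], [np.float64(-0.52), np.float64(0.4), 0, 1]
[np.float64(-0.49), np.float64(0.44), 0, 1], [np.float64(-0.46), np.float64(0.47), 0, 1], [np.float64(-0.42), np.float64(0.5), 0, 1], [np.float64(-0.39), np.float64(0.53), 0, 1], [np.float64(-0.35), np.float64(0.55), 0, 1]
```

Request:
step_arm --pt "-0.62 -0.21 -0.85 1" --pt "-0.63 -0.16 -0.85 1" --pt "-0.64 -0.12 -0.85 1" --pt "-0.65 -0.07 -0.85 1" --pt "-0.65 -0.03 -0.85 1"

```text
time: 0.52
tool_pos: [0.5487, -0.0779, 0.3383]
tool_rot: [-2.576, -1.797, 0.001]
contact_force: [0.6, -0.4, -0.4]
width: 0.0857
grasp_force: 0.0
```

Request:
step_arm --pt "-0.66 0.02 -0.85 1" --pt "-0.65 0.06 -0.85 1" --pt "-0.65 0.11 -0.85 1" --pt "-0.64 0.15 0 1" --pt "-0.62 0.2 0 1"

```text
time: 0.93
tool_pos: [0.5231, -0.1559, 0.4023]
tool_rot: [2.848, 1.322, 0.002]
contact_force: [-0.2, 0.1, -0.9]
width: 0.0854
grasp_force: 0.0
```

Request:
step_arm --pt "-0.61 0.24 0 1" --pt "-0.59 0.28 0 1" --pt "-0.57 0.32 0 1" --pt "-0.55 0.36 0 1" --pt "-0.52 0.4 0 1"

```text
time: 1.35
tool_pos: [0.4967, -0.2334, 0.401]
tool_rot: [-3.035, -0.808, 0.001]
contact_force: [0.3, -1.0, 1.0]
width: 0.0855
grasp_force: 0.0
```

Request:
step_arm --pt "-0.49 0.44 0 1" --pt "-0.46 0.47 0 1" --pt "-0.42 0.5 0 1" --pt "-0.39 0.53 0 1" --pt "-0.35 0.55 0 1"

```text
time: 1.77
tool_pos: [0.471, -0.3113, 0.401]
tool_rot: [-3.13, -0.268, 0.001]
contact_force: [0.7, 0.1, -0.6]
width: 0.0852
grasp_force: 0.0
```

Request:
step_arm --pt "0 0 0 0" --pt "0 0 0 0"

```text
time: 1.93
tool_pos: [0.4712, -0.311, 0.4008]
tool_rot: [-3.129, -0.273, 0.001]
contact_force: [-0.3, 0.0, 0.5]
width: 0.0855
grasp_force: 0.0
```

```bash
python3 - <<'E'
from workcell import r,capture,calibration
from h import *
np.set_printoptions(precision=4,suppress=True)
c=calibration("wrist");p,d=capture("wrist");cv2.imwrite("pics/w1.png",p[:,:,::-1])
z=dict(p=p,d=d,**{k:np.array(v) for k,v in c.items()})
P,u,v=pts(z,mask(z,*C['yellow']));print(len(P))
t=P[(P[:,2]>.32)&(P[:,2]<.335)];print(len(t),t.mean(0),cv2.minAreaRect((t[:,:2]*1000).astype(np.float32)))
P,u,v=pts(z,mask(z,*C['blue']))
t=P[P[:,2]>.298]
for x0 in(.387,.558):
    s=t[abs(t[:,0]-x0)<.03];
    if len(s):print(len(s),s.mean(0),cv2.minAreaRect((s[:,:2]*1000).astype(np.float32)))
E
```

```text
2294
1953 [ 0.4713 -0.3093  0.3264] ((469.8832092285156, -309.6307678222656), (43.945858001708984, 28.95960235595703), 8.681747436523438)
277 [ 0.3845 -0.3231  0.3036] ((383.4615783691406, -323.912353515625), (12.090802192687988, 35.868934631347656), 9.340898513793945)
110 [ 0.5538 -0.29    0.3046] ((555.2445068359375, -295.07366943359375), (7.068279266357422, 34.2579460144043), 17.41051483154297)
```

View pics/w1.png

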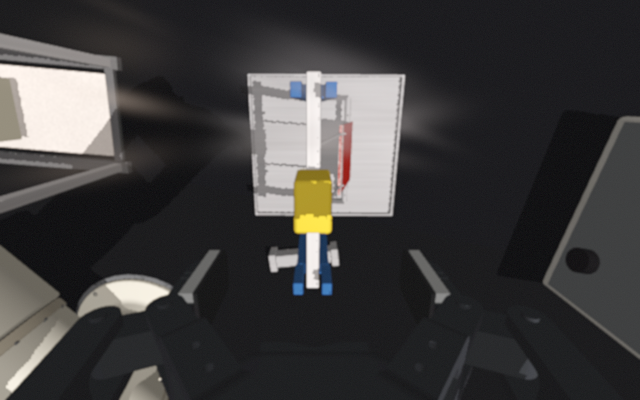

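The wrist view shows the yellow block at (313,200), centred between the fingers and square to them. The bar runs up to the far fork at (313,90), and the red panel leans to the right at (345,155).

Request:
step_arm --pt "-0.02 -0.06 1 0" --pt "0 0 1 0" --pt "0 0 1 0" --pt "0 0 1 0" --pt "0 0 0.6 0"

```text
time: 2.4
tool_pos: [0.4705, -0.3078, 0.2837]
tool_rot: [-3.128, -0.278, 0.002]
contact_force: [0.1, -0.6, 0.0]
width: 0.0854
grasp_force: 0.0
```

Request:
step_arm --pt "0 0 0 0" --pt "0 0 0 0" --pt "0 0 0 0" --pt "0 0 0 0" --pt "0 0 0 0" --grip -1 --newtons 70

```text
time: 2.82
tool_pos: [0.4709, -0.3092, 0.2877]
tool_rot: [3.128, 0.274, 0.002]
contact_force: [-1.7, 3.4, 7.7]
width: 0.0292
grasp_force: 68.2
```

Request:
step_arm --pt "0 0 0 0" --pt "0 0 0 0" --pt "0 0 0 0"

```text
time: 3.07
tool_pos: [0.4709, -0.3092, 0.2877]
tool_rot: [3.128, 0.274, 0.002]
contact_force: [0.5, 2.1, 6.1]
width: 0.0291
grasp_force: 68.6
```

```bash
cat >m.py <<'E'
import sys
from workcell import r,capture,calibration
from h import *
W=2*np.pi/.874;L=.19;H=1/12
def theta(cam):
    o=r.get_obs();p,d=capture(cam)
    z=dict(p=p,d=d,**{k:np.array(v) for k,v in calibration(cam).items()})
    P,u,v=pts(z,mask(z,(0,140,50),(7,255,255))); T=np.array(o['tool_pos'])
    R=cv2.Rodrigues(np.array(o['tool_rot']))[0]; hy=-R[:,1];hx=R[:,0]
    pv=T+[0,0,.019-.044]; q=P-pv
    a,b,c=q@hy,q@hx,-q[:,2]
    g=(abs(a)<.12)&(abs(b)<.06)&(c>.13)&(c<.26)
    return o['time'],np.median(np.arctan2(a[g],c[g])),g.sum(),T,R
def series(n,cam='side'):
    S=[theta(cam) for _ in range(n)]; t=np.array([s[0] for s in S]);y=np.array([s[1] for s in S])
    A=np.c_[np.cos(W*t),np.sin(W*t),np.ones(n)];x=np.linalg.lstsq(A,y,rcond=None)[0]
    now=r.get_obs()['time'];th=x[0]*np.cos(W*now)+x[1]*np.sin(W*now);w=W*(-x[0]*np.sin(W*now)+x[1]*np.cos(W*now))
    print('t',now,'amp',np.hypot(*x[:2]).round(4),'off',x[2].round(4),'res',np.std(A@x-y).round(4),'n',S[-1][2],'th',np.round(y,3),'now',th.round(4),w.round(3))
    print('tcp',S[-1][3].round(4),'toolyaw',np.degrees(np.arctan2(S[-1][4][1,1],S[-1][4][0,1])).round(2))
    return th,w
def plan(th,w,D,N):
    # displacement u_k along hanger y per row; theta''=-W^2 th - xdd/L
    # constant velocity v in a row gives velocity kicks -v/L at its start, +v/L at its end
    def ph(T,dv): return np.array([dv/W*np.sin(W*T),dv*np.cos(W*T)/W])
    T=N*H;E=[]
    for k in range(N): E.append(ph(T-k*H,-1/H/L)+ph(T-(k+1)*H,1/H/L))
    E=np.array(E).T; f=np.array([th*np.cos(W*T)+w/W*np.sin(W*T),-th*np.sin(W*T)+w/W*np.cos(W*T)])
    C=np.vstack([E,np.ones(N)]);b=np.r_[-f,D]
    G=np.diff(np.r_[np.zeros((1,N)),np.eye(N),np.zeros((1,N))],axis=0);Q=np.linalg.inv(G.T@G+.02*np.eye(N))
    u=Q@C.T@np.linalg.solve(C@Q@C.T,b)
    return u
E
echo ok
```

```text
ok
```

Request:
step_arm --pt "0 0 -0.6 0" --pt "0 0 -0.6 0" --pt "0 0 -0.6 0" --pt "0 0 -0.6 0"

```text
time: 3.4
tool_pos: [0.4706, -0.3092, 0.3474]
tool_rot: [3.129, 0.274, 0.0]
contact_force: [0.4, -0.1, -3.4]
width: 0.0287
grasp_force: 69.4
```

```bash
python3 - <<'E'
from m import *
th,w=series(14)
u=plan(th,w,.25,30);print((-u/.025).round(2).tolist())
from m import capture
E
```

```text
t 4.1 amp 0.271 off -0.0171 res 0.0012 n 1021 th [ 0.078  0.163  0.225  0.253  0.247  0.207  0.138  0.051 -0.045 -0.137
 -0.214 -0.267 -0.288 -0.275] now -0.2095 1.236
tcp [ 0.4706 -0.3092  0.3461] toolyaw -80.0
[-0.1, -0.2, -0.3, -0.38, -0.4, -0.39, -0.35, -0.3, -0.26, -0.27, -0.3, -0.37, -0.44, -0.5, -0.52, -0.5, -0.45, -0.38, -0.31, -0.28, -0.28, -0.31, -0.37, -0.41, -0.43, -0.41, -0.34, -0.25, -0.15, -0.06]
```

Request:
step_arm --pt "0.05 -0.1 0 0.042" --pt "0.05 -0.2 0 0.042" --pt "0.05 -0.3 0 0.042" --pt "0.05 -0.38 0 0.042" --pt "0.05 -0.4 0 0.042"

```text
time: 4.52
tool_pos: [0.471, -0.273, 0.3463]
tool_rot: [-3.131, -0.25, 0.0]
contact_force: [-0.8, 0.4, -2.6]
width: 0.0294
grasp_force: 69.7
```

Request:
step_arm --pt "0.05 -0.39 0 0.042" --pt "0.05 -0.35 0 0.042" --pt "0.05 -0.3 0 0.042" --pt "0.05 -0.26 0 0.042" --pt "0.05 -0.27 0 0.042"

```text
time: 4.93
tool_pos: [0.4712, -0.2337, 0.3463]
tool_rot: [3.133, 0.228, 0.0]
contact_force: [1.0, 0.5, -3.4]
width: 0.029
grasp_force: 69.7
```

Request:
step_arm --pt "0.05 -0.3 0 0.042" --pt "0.05 -0.37 0 0.042" --pt "0.05 -0.44 0 0.042" --pt "0.05 -0.5 0 0.042" --pt "0.05 -0.52 0 0.042"

```text
time: 5.35
tool_pos: [0.4699, -0.1795, 0.3462]
tool_rot: [-3.135, -0.204, 0.0]
contact_force: [0.1, 0.3, -1.8]
width: 0.0292
grasp_force: 69.7
```

Request:
step_arm --pt "0.05 -0.5 0 0.042" --pt "0.05 -0.45 0 0.042" --pt "0.05 -0.38 0 0.042" --pt "0.05 -0.31 0 0.042" --pt "0.05 -0.28 0 0.042"

```text
time: 5.77
tool_pos: [0.4702, -0.1315, 0.3464]
tool_rot: [3.136, 0.182, 0.0]
contact_force: [0.7, -0.6, -3.2]
width: 0.0294
grasp_force: 69.7
```

Request:
step_arm --pt "0.05 -0.28 0 0.042" --pt "0.05 -0.31 0 0.042" --pt "0.05 -0.37 0 0.042" --pt "0.05 -0.41 0 0.042" --pt "0.05 -0.43 0 0.042"

```text
time: 6.18
tool_pos: [0.4715, -0.0861, 0.3462]
tool_rot: [-3.138, -0.158, 0.0]
contact_force: [-0.6, 0.1, -3.0]
width: 0.0293
grasp_force: 69.6
```

Request:
step_arm --pt "0.05 -0.41 0 0.042" --pt "0.05 -0.34 0 0.042" --pt "0.05 -0.25 0 0.042" --pt "0.05 -0.15 0 0.042" --pt "0.05 -0.06 0 0.042"

```text
time: 6.6
tool_pos: [0.4749, -0.0557, 0.3464]
tool_rot: [3.139, 0.136, 0.0]
contact_force: [0.2, 0.3, -3.0]
width: 0.0293
grasp_force: 69.6
```

```bash
python3 - <<'E'
from m import *
th,w=series(12)
p,d=capture("wrist");cv2.imwrite("pics/w2.png",p[:,:,::-1]);np.savez("w2.npz",p=p,d=d,**calibration("wrist"))
p,d=capture("side");cv2.imwrite("pics/s2.png",p[:,:,::-1])
E
```

```text
t 7.2 amp 0.0395 off -0.02 res 0.0003 n 565 th [ 0.019  0.016  0.009 -0.002 -0.016 -0.031 -0.043 -0.052 -0.058 -0.059
 -0.055 -0.046] now -0.014 0.265
tcp [ 0.4747 -0.0564  0.3463] toolyaw -85.06
```

View pics/w2.png

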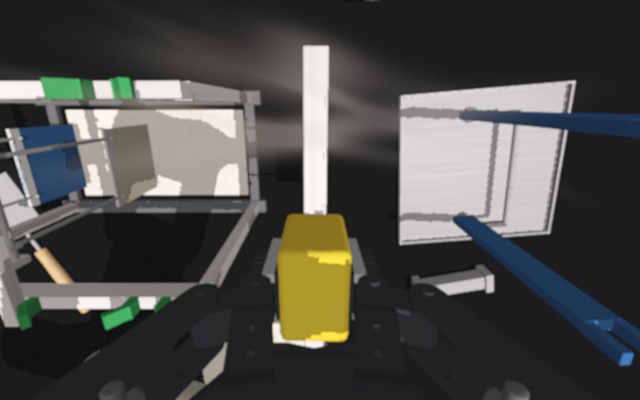

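View pics/s2.png

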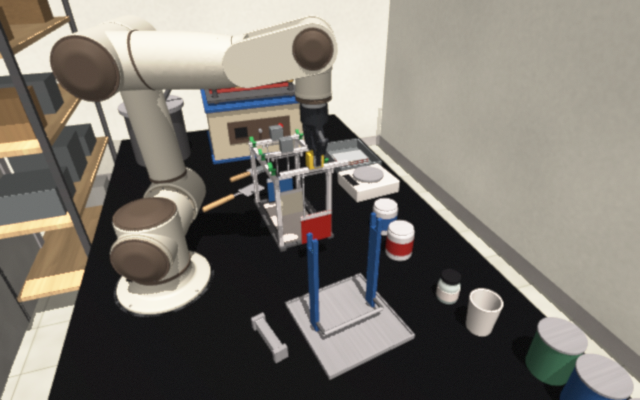

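The wrist view shows the bar straight ahead at (315,130). The free-notch greens are at (65,88) and (120,88) on the far rail and around (28,310) and (120,315) on the near rail. In the side view the red panel at (316,227) hangs before the rack, nearly plumb.

```bash
python3 - <<'E'
from h import *
np.set_printoptions(precision=4,suppress=True)
z=dict(np.load("w2.npz"))
k,l,s,_=cv2.connectedComponentsWithStats(mask(z,*C['green']).astype(np.uint8))
for i in range(1,k):
    if s[i,4]<20: continue
    P,u,v=pts(z,l==i);P=P[(P[:,2]>.26)&(P[:,2]<.31)]
    if len(P)>5:print(s[i],np.median(P,0),P.min(0),P.max(0))
P,u,v=pts(z,mask(z,*C['yellow']));t=P[abs(P[:,2]-.387)<.006];print(len(t),P[:,2].max(),t.mean(0),cv2.minAreaRect((t[:,:2]*1000).astype(np.float32)))
P,u,v=pts(z,np.ones((400,640),bool));g=(abs(P[:,2]-.34)<.012)&(abs(P[:,1]+.056)<.04)&(P[:,0]>.5)&(P[:,0]<.6);t=P[g];print('bar',len(t),t.mean(0),np.polyfit(t[:,0],t[:,1],1),np.polyfit(t[:,0],t[:,2],1))
from m import *
for n in('scene','side'):
    p,d=capture(n);z=dict(p=p,d=d,**{k:np.array(v) for k,v in calibration(n).items()})
    P,u,v=pts(z,mask(z,*C['yellow']));t=P[(abs(P[:,2]-.36)<.03)&(abs(P[:,1]+.056)<.04)]
    if len(t): print(n,len(t),t.mean(0),t.min(0),t.max(0))
E
```

```text
[ 39  76  54  23 929] [0.5468 0.1109 0.2864] [0.5381 0.1034 0.2671] [0.5526 0.1356 0.2952]
[108  76  25  22 423] [0.5499 0.0706 0.2914] [0.543  0.0663 0.27  ] [0.5558 0.0851 0.2954]
[100 297  41  34 724] [0.3726 0.0949 0.2852] [0.3638 0.088  0.2691] [0.3782 0.107  0.2947]
[153 297  17  16 122] [0.3794 0.0648 0.2769] [0.3742 0.0616 0.2682] [0.3807 0.0699 0.2847]
[ 16 298  26  33 511] [0.3668 0.175  0.2823] [0.3577 0.1649 0.2691] [0.3718 0.1843 0.2952]
6495 0.4199442183170445 [ 0.4761 -0.0558  0.385 ] ((473.60699462890625, -55.8389778137207), (44.213809967041016, 30.018468856811523), 4.751054286956787)
bar 3801 [ 0.5405 -0.0507  0.3392] [ 0.0769 -0.0923] [-0.0007  0.3396]
scene 224 [ 0.4883 -0.0559  0.372 ] [ 0.4521 -0.073   0.3422] [ 0.5012 -0.0398  0.3891]
side 159 [ 0.4654 -0.0679  0.3671] [ 0.4521 -0.082   0.3423] [ 0.4975 -0.0372  0.3899]
```

```bash
python3 - <<'E'
from m import *
th,w=series(12)
u=plan(th,w,.143,25);v=(-u/.025).round(2).tolist()
for i in range(0,25,5): print([[0,x,0,0] for x in v[i:i+5]])
E
```

```text
t 8.0 amp 0.041 off -0.0184 res 0.0005 n 555 th [ 0.017  0.022  0.022  0.016  0.006 -0.007 -0.022 -0.036 -0.048 -0.056
 -0.06  -0.056] now -0.0323 0.182
tcp [ 0.4747 -0.0563  0.3463] toolyaw -85.04
[[0, -0.06, 0, 0], [0, -0.12, 0, 0], [0, -0.17, 0, 0], [0, -0.22, 0, 0], [0, -0.25, 0, 0]]
[[0, -0.27, 0, 0], [0, -0.28, 0, 0], [0, -0.28, 0, 0], [0, -0.28, 0, 0], [0, -0.28, 0, 0]]
[[0, -0.29, 0, 0], [0, -0.3, 0, 0], [0, -0.32, 0, 0], [0, -0.33, 0, 0], [0, -0.33, 0, 0]]
[[0, -0.32, 0, 0], [0, -0.3, 0, 0], [0, -0.27, 0, 0], [0, -0.24, 0, 0], [0, -0.21, 0, 0]]
[[0, -0.18, 0, 0], [0, -0.15, 0, 0], [0, -0.13, 0, 0], [0, -0.1, 0, 0], [0, -0.06, 0, 0]]
```

Request:
step_arm --pt "0 -0.06 0 0" --pt "0 -0.12 0 0" --pt "0 -0.17 0 0" --pt "0 -0.22 0 0" --pt "0 -0.25 0 0"

```text
time: 8.42
tool_pos: [0.4729, -0.0353, 0.3463]
tool_rot: [-3.139, -0.136, 0.0]
contact_force: [-0.1, 1.1, -3.4]
width: 0.0291
grasp_force: 69.6
```

Request:
step_arm --pt "0 -0.27 0 0" --pt "0 -0.28 0 0" --pt "0 -0.28 0 0" --pt "0 -0.28 0 0" --pt "0 -0.28 0 0"

```text
time: 8.83
tool_pos: [0.4699, -0.0004, 0.3463]
tool_rot: [-3.139, -0.136, 0.0]
contact_force: [0.1, -0.8, -2.4]
width: 0.0287
grasp_force: 69.6
```

Request:
step_arm --pt "0 -0.29 0 0" --pt "0 -0.3 0 0" --pt "0 -0.32 0 0" --pt "0 -0.33 0 0" --pt "0 -0.33 0 0"

```text
time: 9.25
tool_pos: [0.4665, 0.0387, 0.3463]
tool_rot: [-3.139, -0.136, 0.0]
contact_force: [-0.4, -0.3, -2.1]
width: 0.0291
grasp_force: 69.6
```

Request:
step_arm --pt "0 -0.32 0 0" --pt "0 -0.3 0 0" --pt "0 -0.27 0 0" --pt "0 -0.24 0 0" --pt "0 -0.21 0 0"

```text
time: 9.67
tool_pos: [0.4636, 0.0719, 0.3463]
tool_rot: [-3.139, -0.136, 0.0]
contact_force: [0.6, -0.6, -2.8]
width: 0.029
grasp_force: 69.6
```

Request:
step_arm --pt "0 -0.18 0 0" --pt "0 -0.15 0 0" --pt "0 -0.13 0 0" --pt "0 -0.1 0 0" --pt "0 -0.06 0 0"

```text
time: 10.08
tool_pos: [0.4623, 0.0869, 0.3463]
tool_rot: [3.139, 0.136, -0.0]
contact_force: [0.0, -0.1, -3.0]
width: 0.0294
grasp_force: 69.6
```

```bash
python3 - <<'E'
from m import *
np.set_printoptions(precision=4,suppress=True)
c=calibration("wrist");p,d=capture("wrist");cv2.imwrite("pics/w3.png",p[:,:,::-1]);np.savez("w3.npz",p=p,d=d,**c)
series(12)
z=dict(np.load("w3.npz"))
k,l,s,_=cv2.connectedComponentsWithStats(mask(z,*C['green']).astype(np.uint8))
for i in range(1,k):
    if s[i,4]<20: continue
    P,u,v=pts(z,l==i);P=P[(P[:,2]>.26)&(P[:,2]<.31)]
    if len(P)>5:print(s[i],np.median(P,0),P.min(0),P.max(0))
P,u,v=pts(z,mask(z,*C['yellow']));t=P[abs(P[:,2]-.387)<.006];print(cv2.minAreaRect((t[:,:2]*1000).astype(np.float32)))
E
```

```text
t 10.7333 amp 0.0059 off -0.0185 res 0.0007 n 545 th [-0.025 -0.022 -0.022 -0.02  -0.018 -0.015 -0.013 -0.013 -0.013 -0.014
 -0.013 -0.016] now 0.0005 -0.042
tcp [0.4624 0.0866 0.3463] toolyaw -85.05
[ 85  76  47  23 861] [0.5361 0.2253 0.2867] [0.5297 0.2175 0.2731] [0.5424 0.237  0.2952]
[154  77  23  22 437] [0.5392 0.1867 0.291 ] [0.5329 0.1808 0.2684] [0.5455 0.1996 0.2956]
[342  77  17  21 222] [0.55   0.0712 0.2924] [0.5438 0.0674 0.2879] [0.5557 0.0773 0.2956]
[330  79   4  10  22] [0.5518 0.0834 0.282 ] [0.5484 0.0824 0.2803] [0.554  0.0846 0.2832]
[  0  80  13  19 193] [0.5283 0.3057 0.2733] [0.5232 0.3036 0.2688] [0.5348 0.3079 0.2787]
[272  86   9  12  78] [0.5421 0.1178 0.2933] [0.5395 0.1154 0.2907] [0.5462 0.1207 0.2955]
[ 51 298  23  33 469] [0.3572 0.2896 0.2824] [0.3472 0.2798 0.269 ] [0.3614 0.2992 0.2949]
[136 298  33  26 273] [0.3662 0.2129 0.2875] [0.3587 0.2043 0.2704] [0.3681 0.2215 0.2948]
[  0 301  34  31 594] [0.3516 0.3239 0.2856] [0.3431 0.3169 0.2739] [0.3579 0.3343 0.2933]
((461.2701721191406, 87.32122039794922), (44.02655792236328, 29.739194869995117), 4.691898345947266)
```

View pics/w3.png

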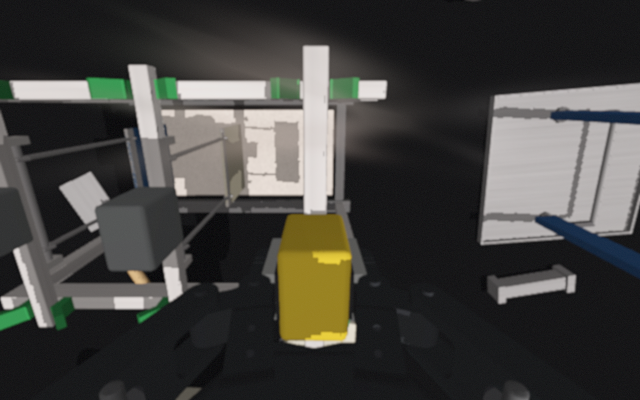

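The wrist view shows the bar at (316,130) midway between the free-notch greens at (286,88) and (344,88). The grey hanger stays clear at left (140,230).

Request:
step_arm --pt "0 0 0 0" --pt "0 0 0 0" --pt "0 0 0 0" --pt "0 0 0 0" --pt "0 0 0 0"

```text
time: 11.15
tool_pos: [0.4624, 0.0867, 0.3463]
tool_rot: [-3.139, -0.136, 0.0]
contact_force: [0.4, -0.8, -3.2]
width: 0.0292
grasp_force: 69.6
```

Request:
step_arm --pt "0 0 0 0" --pt "0 0 0 0" --pt "0 0 0 0" --pt "0 0 0 0" --pt "0 0 0 0"

```text
time: 11.57
tool_pos: [0.4623, 0.0867, 0.3463]
tool_rot: [-3.139, -0.136, 0.0]
contact_force: [-0.8, -0.5, -2.9]
width: 0.0292
grasp_force: 69.6
```

Request:
step_arm --pt "0 0 0 0" --pt "0 0 0 0" --pt "0 0 0 0" --pt "0 0 0 0" --pt "0 0 0 0"

```text
time: 11.98
tool_pos: [0.4623, 0.0867, 0.3463]
tool_rot: [-3.139, -0.136, 0.0]
contact_force: [1.0, -0.2, -2.8]
width: 0.0292
grasp_force: 69.6
```

Request:
step_arm --pt "0 0 0 0" --pt "0 0 0 0" --pt "0 0 0 0" --pt "0 0 0 0" --pt "0 0 0 0"

```text
time: 12.4
tool_pos: [0.4623, 0.0867, 0.3463]
tool_rot: [-3.139, -0.136, 0.0]
contact_force: [-0.1, -0.6, -2.7]
width: 0.0293
grasp_force: 69.6
```

Request:
step_arm --pt "0 0 0 0" --pt "0 0 0 0" --pt "0 0 0 0" --pt "0 0 0 0" --pt "0 0 0 0"

```text
time: 12.82
tool_pos: [0.4624, 0.0867, 0.3463]
tool_rot: [-3.139, -0.136, 0.0]
contact_force: [-0.2, -0.3, -3.3]
width: 0.0292
grasp_force: 69.6
```

```bash
python3 - <<'E'
from m import *
series(12)
E
```

```text
t 13.4167 amp 0.0043 off -0.0181 res 0.0007 n 545 th [-0.021 -0.02  -0.018 -0.018 -0.016 -0.016 -0.013 -0.013 -0.013 -0.015
 -0.018 -0.018] now -0.0015 -0.029
tcp [0.4623 0.0867 0.3463] toolyaw -85.04
```

Request:
step_arm --pt "0 0 0.1 0" --pt "0 0 0.2 0" --pt "0 0 0.2 0" --pt "0 0 0.2 0" --pt "0 0 0.2 0"

```text
time: 13.83
tool_pos: [0.4622, 0.0867, 0.323]
tool_rot: [-3.139, -0.136, 0.001]
contact_force: [-0.5, -0.3, -3.1]
width: 0.0291
grasp_force: 69.6
```

Request:
step_arm --pt "0 0 0.2 0" --pt "0 0 0.2 0" --pt "0 0 0.1 0" --pt "0 0 0.1 0" --pt "0 0 0.1 0"

```text
time: 14.25
tool_pos: [0.4624, 0.0867, 0.3061]
tool_rot: [-3.139, -0.136, 0.0]
contact_force: [-0.4, 0.5, -3.7]
width: 0.0291
grasp_force: 69.6
```

Request:
step_arm --pt "0 0 0.1 0" --pt "0 0 0.1 0" --pt "0 0 0.1 0" --pt "0 0 0.1 0" --pt "0 0 0.1 0"

```text
time: 14.67
tool_pos: [0.4624, 0.0867, 0.2936]
tool_rot: [-3.139, -0.136, 0.0]
contact_force: [-0.5, 0.3, -3.0]
width: 0.0292
grasp_force: 69.6
```

Request:
step_arm --pt "0 0 0.04 0" --pt "0 0 0.04 0" --pt "0 0 0.04 0" --pt "0 0 0.04 0" --pt "0 0 0.04 0"

```text
time: 15.08
tool_pos: [0.4624, 0.0867, 0.2888]
tool_rot: [-3.139, -0.136, -0.0]
contact_force: [-0.2, -0.3, -2.9]
width: 0.0293
grasp_force: 69.6
```

Request:
step_arm --pt "0 0 0.03 0" --pt "0 0 0.02 0" --pt "0 0 0 0"

```text
time: 15.33
tool_pos: [0.4624, 0.0867, 0.2877]
tool_rot: [3.139, 0.136, 0.0]
contact_force: [-0.9, -0.8, -0.4]
width: 0.0294
grasp_force: 70.0
```

```bash
python3 - <<'E'
from m import *
series(10)
E
```

```text
t 15.8333 amp 0.0051 off -0.0184 res 0.0007 n 503 th [-0.023 -0.023 -0.023 -0.02  -0.018 -0.018 -0.015 -0.014 -0.013 -0.014] now 0.0045 -0.017
tcp [0.4624 0.0867 0.2877] toolyaw -85.04
```

Request:
step_arm --pt "0 0 0.02 0" --pt "0 0 0 0"

```text
time: 16.0
tool_pos: [0.4624, 0.0867, 0.2876]
tool_rot: [3.139, 0.136, 0.001]
contact_force: [-4.2, -0.4, 8.8]
width: 0.0295
grasp_force: 71.1
```

Request:
step_arm --pt "0 0 0 0" --pt "0 0 0 0" --pt "0 0 0 0" --pt "0 0 0 0" --pt "0 0 0 0" --grip 0.7 --newtons 20

```text
time: 16.42
tool_pos: [0.4624, 0.0867, 0.2869]
tool_rot: [-3.139, -0.136, 0.0]
contact_force: [-0.7, -0.0, -0.7]
width: 0.0728
grasp_force: 0.0
```

```bash
python3 - <<'E'
from m import *
th,w=series(12)
c=calibration("wrist");p,d=capture("wrist");z=dict(p=p,d=d,**{k:np.array(v) for k,v in c.items()})
P,u,v=pts(z,mask(z,*C['yellow']));t=P[abs(P[:,2]-.327)<.006];print(cv2.minAreaRect((t[:,:2]*1000).astype(np.float32)),t[:,2].mean())
P,u,v=pts(z,np.ones((400,640),bool));g=(abs(P[:,2]-.281)<.008)&(abs(P[:,1]-.091)<.012)&(P[:,0]>.49)&(P[:,0]<.53);t=P[g];print('bar',len(t),t.mean(0),np.polyfit(t[:,0],t[:,2],1),r.get_obs()['width'])
E
```

```text
t 17.0167 amp 0.0056 off -0.0174 res 0.0007 n 513 th [-0.016 -0.016 -0.012 -0.012 -0.011 -0.014 -0.013 -0.014 -0.017 -0.019
 -0.02  -0.022] now -0.0054 -0.01
tcp [0.4624 0.0867 0.287 ] toolyaw -85.04
((461.2380676269531, 86.89659881591797), (44.391578674316406, 29.916513442993164), 4.64466667175293) 0.32634153740763494
bar 1836 [0.51072958 0.09100658 0.28071343] [0.00031338 0.28055338] 0.07257730886526487
```

Released and seated level (bar top at 0.281 m). Next I withdraw straight up, check, and hand in.

Request:
step_arm --pt "0 0 -0.3 0" --pt "0 0 -0.6 0" --pt "0 0 -1 0" --pt "0 0 -1 0" --pt "0 0 -1 0"

```text
time: 17.48
tool_pos: [0.4621, 0.0867, 0.3863]
tool_rot: [-3.139, -0.136, -0.0]
contact_force: [0.8, 0.2, -0.3]
width: 0.0726
grasp_force: 0.0
```

Request:
step_arm --pt "0 0 -0.5 0" --pt "0 0 0 0" --pt "0 0 0 0" --pt "0 0 0 0"

```text
time: 17.82
tool_pos: [0.4622, 0.0867, 0.3964]
tool_rot: [-3.139, -0.136, 0.002]
contact_force: [-0.4, 0.9, 1.1]
width: 0.0727
grasp_force: 0.0
```

```bash
python3 - <<'E'
from workcell import r,capture,calibration,hand_in
from h import *
p,d=capture("wrist");z=dict(p=p,d=d,**{k:np.array(v) for k,v in calibration("wrist").items()})
P,u,v=pts(z,mask(z,*C['yellow']));t=P[abs(P[:,2]-.327)<.006];print(cv2.minAreaRect((t[:,:2]*1000).astype(np.float32)),t[:,2].mean())
pv=np.array([.4623,.087,.261]);a=np.radians(4.9)
for _ in range(3):
    p,d=capture("side");z=dict(p=p,d=d,**{k:np.array(v) for k,v in calibration("side").items()})
    P,_,_=pts(z,mask(z,(0,140,50),(7,255,255)));q=P-pv;y=q@[-np.sin(a),np.cos(a),0];g=(abs(y)<.1)&(q[:,2]<-.13)&(q[:,2]>-.26)&(abs(q[:,0])<.06)
    print(np.median(np.arctan2(y[g],-q[g,2])))
print(hand_in())
E
```

```text
((461.2967834472656, 87.00895690917969), (43.40674591064453, 29.83076286315918), 5.204464435577393) 0.32619256537345626
-0.021662364858488034
-0.024628352801166334
-0.023816093544790168
the job is handed in; nothing more can be done
None
```

I handed the job in at about 18 s: the wet panel hung still above the free notches for over 2 s, and the hanger now sits level in both with the gripper clear and the panel within about 0.025 rad of plumb. No verdict came back.

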